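# Gauge a lens barrel in the V-block

### The job

The setting master, a plain steel bar with a thin collar, still lies in the V-block of the length gauge: lay it in the empty cell of the parts tray. Then take the long lens barrel with the thick knurled flange from the tray, seat it in the V-block, push its flange home against the block's front face so that the rear end pushes the gauge's plunger in, and press it firmly down onto both contact strips. Finish while still holding it home and pressed down on both strips, without letting go; leave the short tubes in their cells and the loupe and vial where they stand.

Things in the scene. Friction and masses are not known exactly. Their poses are not given: they have to be found in the camera images.
- v_gauge: Length gauge, fixed: base plate 206x72x10 mm with a dark steel V-block 100x53 mm, 40.5 mm high, and a dial gauge behind it (from x = +62 mm, 60 mm high). Origin on the bench under the V-block's middle; x along the V from its front face (x = -50 mm, robot side) to the dial, y left. The V is in two end saddles; a relief (x -26 to +26 mm, floor 18 mm above the bench) leaves room for fingers.
- v_home (a point): Point on the V's axis, 44 mm above the bench over v_gauge's origin, axes as v_gauge: the lens barrel's origin lies here when its 24 mm shank rests on both strips and its flange touches the front face.
- strip_left: Steel contact strip on the 45 degree V flank at +y of v_gauge, 14 mm wide, in both saddles, polished (friction about 0.2). Origin and axes as v_gauge.
- strip_right: The same strip on the flank at -y of v_gauge. Origin and axes as v_gauge.
- plunger (a joint): How far the dial gauge's sprung plunger is pushed in, m: 0 out, 0.010 at most. It lies on the V's axis and moves along +x; its 9 mm tip, when out, is level with the V-block's rear face (x = +50 mm of v_gauge). It resists with 1.5 N at first, 3 N at 6 mm. The lens barrel fully home holds it 6 mm in; unheld, the barrel is pushed back.
- setting_master: Loose bright steel bar, 0.2 to 0.34 kg: shank 24 mm in diameter, x -50 to +56 mm, thin plain collar 34 mm in diameter, x -56 to -50. Origin on its axis, x axis from collar to rear end. At the start it lies in the V, x as v_gauge's, 8 to 14 mm short of home (towards the robot), clear of the plunger. Its roll is free: y and z axes mean nothing.
- lens_barrel: Loose aluminium lens barrel, 0.1 to 0.2 kg: shank 24 mm in diameter, x -50 to +56 mm, thick knurled flange 34 mm in diameter, x -62 to -50. Origin on its axis, x axis from flange to rear end. At the start it lies in one of the tray's cells, x as the tray's (flange towards the robot). Its roll is free: y and z axes mean nothing.
- tray: Fixed open tray 152 (x) x 264 (y) mm, walls 30 mm high, floor 4 mm. Origin on the bench under its centre, x away from the robot, y left. Two ribs across it (6 mm thick, 37 mm high, at x = -30 and +30 mm) have four notches each, 27 mm wide: four cells at y = 84, 28, -28, -84 mm. Parts lie there along x, axis 32 mm above the bench; fingers reach down beside them between the ribs.
- empty_cell (a point): Middle of the cell that is empty at the start (second from the left), 32 mm above the bench, on the axis of a part lying there; axes as the tray.
- short_tube_a: Loose short lens tube, 24 mm in diameter, 88 mm long, with a 30 mm dark ring at one end; origin on its axis, x along it. Lies in one of the tray's cells and stays there.
- short_tube_b: Loose short dark lens tube, 24 mm in diameter, 84 mm long; origin on its axis, x along it. Lies in one of the tray's cells and stays there.
- loupe: Bystander: black eye loupe, 37 mm wide, 34 mm high, standing loose on the bench; origin under its centre.
- vial: Bystander: small capped vial, 18 mm wide, 38 mm high, standing loose on the bench; origin under its centre.
There are look-alikes about, which are no part of the job. Leave any purple or yellow look-alike of the lens_barrel alone.

How it is judged:
On the way, in this order (a step that is already met when the one before it is completed fails the run):
1. the setting master lies in the empty cell of the tray, let go (y of setting_master in the frame of empty_cell between -0.004 and 0.004 m and x of setting_master in the frame of empty_cell between -0.016 and 0.016 m and z of setting_master in the frame of empty_cell below 0.003 m and angle between the x axis of setting_master and the x axis of tray, either way round below 0.1 rad and contact force between the fingers and setting_master below 0.1 N and linear speed of setting_master below 0.02 m/s), for 0.2 s.
2. the lens barrel is lifted out of the tray (height (world z) of lens_barrel above 0.065 m and contact force between lens_barrel and tray below 0.05 N and contact force between the fingers and lens_barrel above 1 N), for 0.1 s.
At the end, for the whole second after the job is handed in: Barrel gripped, at rest in the V: flange within 2 mm of the front face, plunger in over 3.5 mm, axis at most 2 mm high and 0.04 rad off, over 2 N on each strip. Master let go in its cell: within 4 mm across, 16 mm along, 3 mm high, 0.1 rad (x of lens_barrel in the frame of v_home above -0.002 m and value of joint plunger above 0.0035 m and z of lens_barrel in the frame of v_home below 0.002 m and angle between the x axis of lens_barrel and the x axis of v_gauge, either way round below 0.04 rad and contact force between lens_barrel and strip_left above 2 N and contact force between lens_barrel and strip_right above 2 N and contact force between the fingers and lens_barrel above 3 N and linear speed of each of lens_barrel, setting_master below 0.02 m/s and y of setting_master in the frame of empty_cell between -0.004 and 0.004 m and x of setting_master in the frame of empty_cell between -0.016 and 0.016 m and z of setting_master in the frame of empty_cell below 0.003 m and angle between the x axis of setting_master and the x axis of tray, either way round below 0.1 rad); the arm keeps its last pose, push and grip.
It fails at once if a short tube is moved more than 15 mm (distance of any of short_tube_a, short_tube_b from where it was at the start of the episode above 0.015 m).
It fails at once if the loupe or the vial is moved more than 20 mm (distance of any of loupe, vial from where it was at the start of the episode above 0.02 m).
It also fails if it takes over 58 s, if anything falls off the work surface, if the arm or the gripper's body presses on something with over 40 N, if the wrist force passes 120 N, or if a joint passes its speed limit or range.

### The arm

A 7-joint arm with a two-finger parallel gripper is mounted at the origin on a cart in front of the work surface, level with it; the furniture and walls round the work are solid. World frame = base frame: x ahead of the robot, y to its left, z up, the work surface at z = 0. Lengths are in m, angles in rad, forces in N, time in s.
With the tool pointing down it reaches from about 0.425 to 0.925 m from the base axis. Payload 6.8 kg.
Tool frame: the origin (TCP) lies on the centre line of the jaws, within the pads' length; the fingertips stand 14 mm ahead of it and the grasp point (between the pads) lies 5 mm behind it (r.nose_length is the distance from the TCP to the fingertips, in m); z points along the fingers, y is the direction in which the jaws open and shut (so a half turn about z gives the same grasp; the last joint's range is limited). The gripper opens to 85 mm and grips with 20 to 120 N. Pads are 22 mm wide; open, the fingers measure 114 mm over their backs; the gripper's body (76 mm by 85 mm) begins 54 mm behind the grasp point. The pads swing forward as they close: fully open they stand 13 mm farther back than shut.
Start: joints at [1.043, 0.477, 0.022, 1.555, -0.011, 1.109, -0.083], TCP at [0.275, -0.616, 0.245] pointing down, gripper open.
Joint ranges: [-2.96, 2.96], [-0.34, 2.1], [-1.41, 1.46], [0.24, 2.44], [-1.37, 4.51], [0.17, 1.92], [-2.96, 2.96]. Speed limits (rad/s): [2.39, 2.39, 3.14, 3.14, 3.14, 3.14, 3.14].

### API

Orientations are given as a rotation vector (axis times angle).
In Python, from bench import r, imaging, look_for, outline_of gives the robot as it stands. The module is installed in compiled form; this text tells all that it offers.
- The arm moves only by the tool carry_out, never from a script. Its arguments are lists of equal length, an entry for each row: "offset": the shift along the tool's x, y, z as a fraction of full scale, a list of three; "turn": the turn, a rotation vector about the tool's x, y, z as a fraction of full scale, a list of three. A call has 1 to 8 rows; each row is the pose to reach, as a shift and turn from the pose commanded when the call began, along the tool's axes at that moment; what a row does not reach only later rows make up. Full scale, the value 1, is 0.5 m for a shift and 1.5 rad for a turn. A row lasts 1/10 s, in which the tool goes at most 50 mm and 8.59 degrees, less where a joint would pass 70% of its speed; a pose out of reach is approached as far as the arm can. A call with a number of a shift or a turn outside -1 to 1 is refused whole. A call with a gripper value outside its range is refused whole. "hand" is the closure, from 0 (fully open) to 1 (shut), set as the call begins (left out, the last holds). The fingers move at their own pace and stop on an object; "force" is the grip in N (left out, the last holds). Time passes only in rows, so rows that repeat a pose let the fingers close. It gives the time, the measured TCP pose, the force and the opening at its end, in the units of the state.
- r.get_obs(): the state, without advancing time (a new reading comes with each control period).
- imaging.grab_frame(name): name is "scene" or "top"; returns a dict with "pixels" (420x560x3 uint8, red, green, blue), "fx", "fy", "cx", "cy" (pixels), "R" (3x3) and "t" (3): a world point X has camera coordinates R X + t. Camera axes: x right, y down, z forward; pixel columns grow to the right and rows downward; lengths in m; the calibration is good to about 2 mm. A picture is of the moment at which its call begins. There is no depth.
- r.hand_in(): hands the job in, once; it reports no verdict.
Trained networks look in the newest picture that a camera, given by its name, has taken for a name from the list of things; names that differ only in an ending like _2 or _b are one class to them, and where a whole thing is asked for, a point or a joint stands for the part that bears it (a point fixed in the world has none). Each returns a list of dicts, best first, with "score" (0 to 1); they miss things now and then, are a little off and sometimes report something else, mostly with a low value. They report only what shows in the picture. A call takes as long as a camera call. They do not tell look-alikes from the thing itself.
- look_for(query, camera): "xyz" ([x, y, z] in m, in the coordinates of the camera as it stood for that picture, good to about 4 mm: the middle of the surface that is visible of it).
- outline_of(query, camera): "region" (420x560 bool, what is visible of it).
The state is a dict: "clock": time; "joints": joint angles; "qvel": joint speeds; "tau": joint torques, N m; "tcp_pos": TCP position; "orientation": TCP orientation; "contact_force": force on the tool from outside, world axes, zero at the start; "moment": the same for the moment, N m; "grip_width": finger opening in m.
Only numpy, scipy, OpenCV 4.12 (cv2) and the standard library are available. Lean on these libraries where they do the work, as an engineer would, in place of code of your own. Each camera call takes 0.05 s, during which the arm holds its last target. There are 200 camera calls.

## Working session

There is one attempt and no reset: what is moved stays moved. The work goes in short steps, Python scripts to look and compute and a tool call to move; the robot and the scene stay as the last step left them, time stands still between calls to the robot, and variables do not carry over. Pictures are saved under pics/ and viewed, about 8 in all and at most 12, crops included, and the job is handed in when it is done.

Besides the shell and the picture viewer there is one more tool, called after ">>>" by a JSON object that holds its "name" and its "arguments", one argument or row to a line. carry_out: Moves the arm, as the interface text tells. Shift numbers are shares of 0.5 m and turn numbers shares of 1.5 rad, none past 1 either way. Its arguments: {"type":"object","properties":{"offset":{"type":"array","items":{"type":"array","items":{"type":"number","minimum":-1,"maximum":1}}},"turn":{"type":"array","items":{"type":"array","items":{"type":"number","minimum":-1,"maximum":1}}},"hand":{"type":"number"},"force":{"type":"number"}},"required":["offset","turn"]}

```bash
mkdir -p pics; cat > h.py <<'E'
from bench import r, imaging, look_for, outline_of
import numpy as np, cv2
from scipy.spatial.transform import Rotation as Ro
def save(f,n): cv2.imwrite('pics/'+n,f['pixels'][:,:,::-1])
def world(f,p): return np.array(f['R']).T@(np.array(p)-np.array(f['t']))
def ray(f,u,v,z):
    R=np.array(f['R']);c=-R.T@np.array(f['t']);d=R.T@np.array([(u-f['cx'])/f['fx'],(v-f['cy'])/f['fy'],1]);return c+d*(z-c[2])/d[2]
def px(f,X):
    p=np.array(f['R'])@np.array(X)+np.array(f['t']);return f['fx']*p[0]/p[2]+f['cx'],f['fy']*p[1]/p[2]+f['cy']
def state():
    s=r.get_obs();print({k:np.round(s[k],4).tolist() for k in ('clock','joints','tcp_pos','orientation','contact_force','grip_width')});print(Ro.from_rotvec(s['orientation']).as_matrix().round(3).tolist());return s
E
python3 - <<'E'
from h import *
state()
a={n:imaging.grab_frame(n) for n in('scene','top')}
for n,f in a.items():
    print(n,f['fx'],f['cx'],f['cy'],'cam',(-np.array(f['R']).T@f['t']).round(3))
    save(f,n+'0.png')
for q in('v_gauge','tray','setting_master','lens_barrel','short_tube_a','loupe','vial'):
    for n,f in a.items():
        print(q,n,[(round(d['score'],2),world(f,d['xyz']).round(3).tolist(),np.round(px(f,world(f,d['xyz']))).tolist()) for d in look_for(q,n)][:4])
print(r.nose_length)
E
```

```text
{'clock': 0.0, 'joints': [1.0429, 0.4778, 0.0224, 1.5565, -0.0115, 1.1093, -0.0831], 'tcp_pos': [0.2748, -0.6159, 0.2443], 'orientation': [-3.0709, -0.6542, 0.0009], 'contact_force': [0.8203, -0.0112, 0.3876], 'grip_width': 0.0851}
[[0.913, 0.408, -0.001], [0.408, -0.913, 0.002], [-0.0, -0.002, -1.0]]
scene 390.97112730452136 283.670977090971 205.8021777955554 cam [-0.113  0.467  0.42 ]
top 474.859100998698 283.2969691157957 216.7749959941308 cam [0.418 0.13  1.335]
v_gauge scene [(0.8, [0.513, -0.23, 0.021], [429.0, 210.0])]
v_gauge top [(0.61, [0.539, -0.245, 0.019], [406.0, 253.0])]
tray scene [(0.7, [0.491, 0.26, 0.019], [244.0, 260.0])]
tray top [(0.64, [0.522, 0.253, 0.008], [227.0, 256.0])]
setting_master scene [(0.93, [0.445, -0.232, 0.046], [454.0, 211.0])]
setting_master top [(0.93, [0.465, -0.237, 0.055], [407.0, 279.0])]
lens_barrel scene [(0.95, [0.492, 0.21, 0.041], [267.0, 244.0]), (0.82, [0.566, -0.092, 0.024], [370.0, 210.0]), (0.78, [0.495, 0.461, 0.024], [131.0, 284.0]), (0.73, [0.648, 0.002, 0.02], [319.0, 206.0])]
lens_barrel top [(0.87, [0.575, -0.094, 0.023], [352.0, 239.0]), (0.77, [0.513, 0.209, 0.042], [242.0, 258.0]), (0.68, [0.52, 0.467, 0.028], [148.0, 254.0])]
short_tube_a scene [(0.87, [0.496, 0.154, 0.041], [292.0, 237.0]), (0.67, [0.5, 0.321, 0.042], [210.0, 255.0])]
short_tube_a top [(0.74, [0.516, 0.32, 0.041], [202.0, 256.0]), (0.57, [0.516, 0.155, 0.044], [262.0, 258.0])]
loupe scene [(0.7, [0.648, 0.0, 0.021], [320.0, 205.0])]
loupe top [(0.43, [0.652, 0.002, 0.032], [318.0, 211.0])]
vial scene [(0.41, [0.721, 0.061, 0.022], [285.0, 198.0])]
vial top [(0.48, [0.72, 0.056, 0.033], [299.0, 186.0])]
0.014
```

View pics/scene0.png

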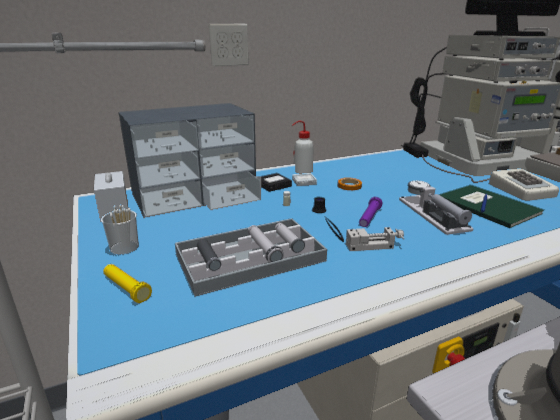

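View pics/top0.png

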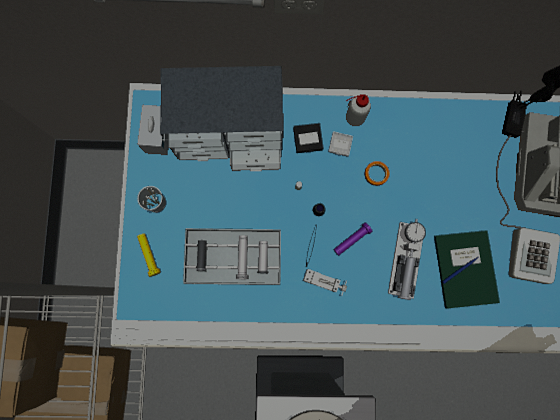

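```bash
python3 - <<'E'
from h import *
f=imaging.grab_frame('top'); 
i=f['pixels'][:,:,::-1]
a=cv2.resize(i[200:350,360:460],None,fx=5,fy=5,interpolation=cv2.INTER_CUBIC)[:600]
b=cv2.resize(i[200:320,170:290],None,fx=5,fy=5,interpolation=cv2.INTER_CUBIC)
cv2.imwrite('pics/crop0.png',cv2.resize(np.hstack([a,b]),None,fx=.72,fy=.72))
print(f['R'])
for q,z in(('setting_master',.044),('lens_barrel',.032),('short_tube_a',.032),('v_gauge',.04),('tray',.03)):
  for d in outline_of(q,'top'):
    m=d['region'].astype(np.uint8); c,(w,h),an=cv2.minAreaRect(cv2.findNonZero(m))
    print(q,round(d['score'],2),'centre',ray(f,*c,z).round(4),'corners',[ray(f,*p,z)[:2].round(3).tolist() for p in cv2.boxPoints((c,(w,h),an))])
E
```

```text
[[ 0.01884316 -0.99947209  0.02646643]
 [-0.9866888  -0.02286562 -0.16100428]
 [ 0.16152446 -0.0230803  -0.98659878]]
setting_master 0.81 centre [ 0.469  -0.2399  0.044 ] corners [[0.417, -0.218], [0.525, -0.237], [0.522, -0.262], [0.413, -0.243]]
lens_barrel 0.92 centre [0.5188 0.2105 0.032 ] corners [[0.578, 0.229], [0.578, 0.196], [0.461, 0.192], [0.46, 0.225]]
lens_barrel 0.68 centre [ 0.5737 -0.0927  0.032 ] corners [[0.547, -0.039], [0.621, -0.131], [0.601, -0.147], [0.527, -0.055]]
lens_barrel 0.64 centre [0.5192 0.4653 0.032 ] corners [[0.57, 0.499], [0.579, 0.471], [0.469, 0.432], [0.46, 0.46]]
short_tube_a 0.67 centre [0.5186 0.1517 0.032 ] corners [[0.562, 0.165], [0.563, 0.14], [0.475, 0.138], [0.475, 0.163]]
short_tube_a 0.56 centre [ 0.5254 -0.2441  0.032 ] corners [[0.428, -0.186], [0.638, -0.228], [0.626, -0.304], [0.416, -0.26]]
short_tube_a 0.51 centre [0.5206 0.3227 0.032 ] corners [[0.48, 0.336], [0.563, 0.336], [0.562, 0.309], [0.479, 0.31]]
v_gauge 0.88 centre [ 0.5252 -0.2425  0.04  ] corners [[0.428, -0.185], [0.636, -0.226], [0.625, -0.301], [0.417, -0.258]]
tray 0.96 centre [0.52   0.2378 0.03  ] corners [[0.444, 0.368], [0.596, 0.374], [0.598, 0.104], [0.445, 0.104]]
```

View pics/crop0.png

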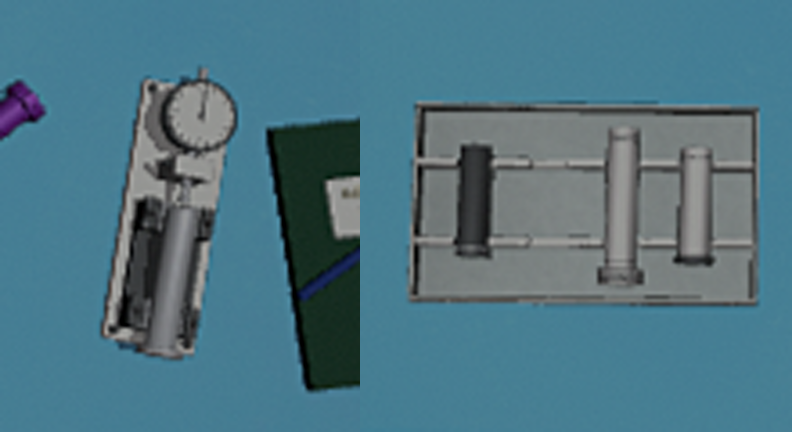

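```bash
python3 - <<'E'
from h import *
F={n:imaging.grab_frame(n) for n in('scene','top')}
from scipy.optimize import least_squares
# fit cylinder models (axis + known lengths/radii): silhouette hull vs mask, both cameras
def pts(p,prof,yaw):
    x0,y0,z0=p; c,s=np.cos(yaw),np.sin(yaw); out=[]
    t=np.linspace(0,2*np.pi,24)
    for x,rad in prof:
        for a in t: out.append([x0+c*x-s*rad*np.cos(a),y0+s*x+c*rad*np.cos(a),z0+rad*np.sin(a)])
    return np.array(out)
def proj(f,P):
    q=P@np.array(f['R']).T+f['t'];return np.c_[f['fx']*q[:,0]/q[:,2]+f['cx'],f['fy']*q[:,1]/q[:,2]+f['cy']]
S={'setting_master':([(-.056,.017),(-.05,.017),(-.05,.012),(.056,.012)],(.47,-.238,.044),-.19),
   'lens_barrel':([(-.062,.017),(-.05,.017),(-.05,.012),(.056,.012)],(.519,.21,.032),0.)}
for q,(prof,p0,y0) in S.items():
    M={}
    for n,f in F.items():
        ds=[d for d in outline_of(q,n)]
        u=proj(f,np.array([p0]))[0]
        ds=[d for d in ds if np.hypot(*(np.argwhere(d['region']).mean(0)[::-1]-u))<18]
        print(q,n,len(ds),[round(d['score'],2) for d in ds])
        if ds:M[n]=ds[0]['region']
    def ren(f,v):
        P=proj(f,pts(v[:3],prof,v[3])); m=np.zeros((420*4,560*4),np.uint8)
        for a in(P[:48],P[48:]):
            h=cv2.convexHull((a*4+1.5).round().astype(np.int32)); cv2.fillConvexPoly(m,h,1)
        return cv2.resize(m.astype(np.float32),(560,420),interpolation=cv2.INTER_AREA)
    for cams in (list(M),['top'],['scene']):
        if not all(c in M for c in cams): continue
        def cost(w):
            v=np.array(w)*.01; v[3]=w[3]*.1
            return sum(np.abs(ren(F[c],v)-M[c]).sum() for c in cams)
        from scipy.optimize import minimize
        fix=len(cams)==1
        g=(lambda w:cost([w[0],w[1],p0[2]*100,w[2]])) if fix else cost
        x0=np.array([p0[0]*100,p0[1]*100]+([] if fix else [p0[2]*100])+[y0*10])
        o=minimize(g,x0,method='Nelder-Mead',options=dict(initial_simplex=np.vstack([x0]+[x0+.8*e for e in np.eye(len(x0))]),xatol=.005,fatol=.01))
        print(q,cams,(o.x*.01).round(4)[:-1],'yaw',round(o.x[-1]*.1,3),'cost',round(o.fun,1),[int(M[c].sum()) for c in cams])
for n,f in F.items():
  for q,z in (('v_gauge',0.01),('tray',.03)):
    for d in outline_of(q,n)[:1]:
        c=cv2.findContours(d['region'].astype(np.uint8),0,2)[0];c=max(c,key=cv2.contourArea)
        a=cv2.approxPolyDP(cv2.convexHull(c),4,True)[:,0]
        print(q,n,[(p.tolist(),ray(f,*p,z)[:2].round(3).tolist()) for p in a])
E
```

```text
setting_master scene 1 [0.95]
setting_master top 1 [0.73]
setting_master ['scene', 'top'] [ 0.4691 -0.2392  0.0454] yaw -0.184 cost 134.9 [479, 356]
setting_master ['top'] [ 0.4696 -0.2398] yaw -0.167 cost 50.2 [356]
setting_master ['scene'] [ 0.469  -0.2423] yaw -0.244 cost 73.0 [479]
lens_barrel scene 1 [0.92]
lens_barrel top 1 [0.74]
lens_barrel ['scene', 'top'] [0.5213 0.2087 0.035 ] yaw 0.002 cost 135.5 [530, 399]
lens_barrel ['top'] [0.5217 0.2094] yaw -0.001 cost 26.9 [399]
lens_barrel ['scene'] [0.5232 0.2063] yaw -0.009 cost 84.8 [530]
v_gauge scene [([400, 197], [0.625, -0.237]), ([410, 181], [0.708, -0.347]), ([426, 182], [0.682, -0.384]), ([471, 229], [0.411, -0.258]), ([445, 233], [0.422, -0.189])]
tray scene [([326, 248], [0.448, 0.104]), ([325, 260], [0.411, 0.128]), ([195, 295], [0.41, 0.372]), ([175, 243], [0.592, 0.367]), ([291, 218], [0.596, 0.106])]
v_gauge top [([417, 219], [0.638, -0.282]), ([425, 235], [0.592, -0.303]), ([414, 296], [0.421, -0.268]), ([389, 293], [0.428, -0.198]), ([399, 224], [0.622, -0.23])]
tray top [([186, 229], [0.592, 0.367]), ([278, 229], [0.597, 0.114]), ([279, 282], [0.452, 0.108]), ([185, 282], [0.447, 0.363])]
```

```bash
cat > fit.py <<'E'
from h import *
from scipy.optimize import minimize
def proj(f,P):
    q=np.array(P)@np.array(f['R']).T+f['t'];return np.c_[f['fx']*q[:,0]/q[:,2]+f['cx'],f['fy']*q[:,1]/q[:,2]+f['cy']]
def edge_fit(f,A,B,rng=4,n=40):
    """A,B world ends; refine the image line by strongest gradient along the normal; returns refined image end points"""
    a,b=proj(f,[A,B]); g=cv2.GaussianBlur(f['pixels'].astype(np.float32),(0,0),.7)
    t=np.linspace(.08,.92,n); d=(b-a)/np.linalg.norm(b-a); nn=np.array([-d[1],d[0]]); s=np.arange(-rng,rng+.01,.1)
    out=[]
    for k in t:
        P=a+(b-a)*k+s[:,None]*nn
        v=np.stack([cv2.remap(g[...,c],P[:,0].astype(np.float32),P[:,1].astype(np.float32),1).ravel() for c in range(3)],1)
        e=np.abs(np.gradient(v,axis=0)).sum(1); out.append(s[e.argmax()])
    out=np.array(out); 
    p=np.polyfit(t,out,1)
    for _ in range(6):
        r_=np.abs(out-np.polyval(p,t)); k=r_<max(.4,1.5*np.median(r_)); p=np.polyfit(t[k],out[k],1)
    return a+nn*np.polyval(p,0),b+nn*np.polyval(p,1),k.mean(),np.std(out[k]-np.polyval(p,t[k]))
E
python3 - <<'E'
from fit import *
F={n:imaging.grab_frame(n) for n in('top','scene')}
def rep(name,cam,A,B):
    f=F[cam];a,b,k,s=edge_fit(f,A,B);z=A[2];P=ray(f,*a,z);Q=ray(f,*b,z);d=Q-P
    print(name,cam,P[:2].round(4),Q[:2].round(4),'yaw',round(np.arctan2(d[1],d[0]),3),'inl',round(k,2),round(s,2))
o=np.array([.48,-.241]);y=-.19
def G(x,yy,z):c,s=np.cos(y),np.sin(y);return [o[0]+c*x-s*yy,o[1]+s*x+c*yy,z]
for cam in F:
    rep('plate left',cam,G(-.056,.036,.01),G(.15,.036,.01))
    rep('plate right',cam,G(-.056,-.036,.01),G(.04,-.036,.01))
    rep('plate front',cam,G(-.056,-.036,.01),G(-.056,.036,.01))
T=lambda x,yy,z:[.521+x,.238+yy,z]
for cam in F:
    rep('wall +y',cam,T(-.076,.132,.03),T(.076,.132,.03)); rep('wall -y',cam,T(-.076,-.132,.03),T(.076,-.132,.03))
    rep('wall back',cam,T(.076,-.132,.03),T(.076,.132,.03)); rep('wall front',cam,T(-.076,-.132,.03),T(-.076,.132,.03))
E
```

```text
plate left top [ 0.4298 -0.2081] [ 0.6345 -0.2311] yaw -0.112 inl 0.7 0.5
plate right top [ 0.4179 -0.2679] [ 0.514  -0.2734] yaw -0.057 inl 0.65 0.39
plate front top [ 0.4019 -0.2618] [ 0.4429 -0.1977] yaw 1.003 inl 0.6 1.15
plate left scene [ 0.4412 -0.2123] [ 0.6308 -0.2293] yaw -0.09 inl 0.6 0.31
plate right scene [ 0.4067 -0.244 ] [ 0.5211 -0.2981] yaw -0.442 inl 0.82 1.54
plate front scene [ 0.4244 -0.2722] [ 0.4346 -0.1977] yaw 1.434 inl 0.78 0.2
wall +y top [0.4449 0.3662] [0.5968 0.3631] yaw -0.02 inl 0.82 0.6
wall -y top [0.445  0.1121] [0.597  0.1094] yaw -0.017 inl 0.65 0.27
wall back top [0.5898 0.106 ] [0.5882 0.3697] yaw 1.577 inl 0.65 0.23
wall front top [0.4517 0.106 ] [0.4455 0.37  ] yaw 1.594 inl 0.78 0.92
wall +y scene [0.4464 0.3653] [0.5953 0.3739] yaw 0.057 inl 0.55 0.64
wall -y scene [0.4438 0.1076] [0.5946 0.1086] yaw 0.006 inl 0.62 0.14
wall back scene [0.5928 0.1077] [0.5914 0.3706] yaw 1.576 inl 0.75 0.24
wall front scene [0.4456 0.1057] [0.4416 0.3703] yaw 1.586 inl 0.62 0.2
```

>>> {"name": "carry_out", "arguments": {
  "offset": [
    [0,0,0],
    [0,0,0],
    [0,0,0]
  ],
  "turn": [
    [0,0,0.1],
    [0,0,0.2],
    [0,0,0.3]
  ],
  "hand": 0.5,
  "force": 60
}}

```text
clock: 2.0
tcp_pos: [0.2751, -0.6164, 0.2454]
orientation: [3.141, -0.057, 0.0]
contact_force: [0.1, -0.3, 0.4]
grip_width: 0.0442
```

```bash
python3 - <<'E'
from fit import *
f=imaging.grab_frame('top');save(f,'t1.png')
p=f['pixels'].astype(float)
nb=(p[...,2]-p[...,0])  # blueness: table high
tb=np.median(nb[150:200,430:480]);print('table',tb)
L=[];Rr=[]
for v in range(228,291):
    row=nb[v,375:440]; h=tb/2
    i=np.where(row<h)[0]
    if len(i)==0: continue
    i0,i1=i[0],i[-1]
    L.append((375+i0-1+(row[i0-1]-h)/(row[i0-1]-row[i0]),v)); Rr.append((375+i1+(h-row[i1])/(row[min(i1+1,64)]-row[i1]+1e-9),v))
for n,E in(('left',L),('right',Rr)):
    for a,b in((228,290),(246,290)):
        e=np.array([x for x in E if a<=x[1]<=b],np.float32)
        d0,d1,x,y=cv2.fitLine(e,cv2.DIST_HUBER,0,.01,.01).ravel()
        P=ray(f,x+d0/d1*(290-y),290,.01);Q=ray(f,x+d0/d1*(228-y),228,.01);d=Q-P
        print(n,a,P.round(4)[:2],Q.round(4)[:2],'yaw',round(np.arctan2(d[1],d[0]),3), 'res',np.abs(e[:,0]-(x+d0/d1*(e[:,1]-y))).round(1).tolist()[::6])
c=cv2.resize(f['pixels'][210:310,370:440,::-1],None,fx=6,fy=6,interpolation=cv2.INTER_CUBIC)
cv2.imwrite('pics/c1.png',c)
state()
E
```

```text
table 78.0
left 228 [ 0.436  -0.1945] [ 0.6105 -0.2268] yaw -0.183 res [0.20000000298023224, 0.30000001192092896, 0.20000000298023224, 0.20000000298023224, 0.10000000149011612, 0.20000000298023224, 0.20000000298023224, 0.20000000298023224, 0.20000000298023224, 0.10000000149011612, 0.30000001192092896]
left 246 [ 0.436  -0.1945] [ 0.6105 -0.2269] yaw -0.184 res [0.20000000298023224, 0.10000000149011612, 0.20000000298023224, 0.20000000298023224, 0.20000000298023224, 0.20000000298023224, 0.10000000149011612, 0.30000001192092896]
right 228 [-0.5252 50.1701] [-0.5252 50.1701] yaw 1.591 res [67738415104.0, 59130871808.0, 23523323904.0, 13915777024.0, 5308231680.0, 6299314176.0, 23906859008.0, 13514404864.0, 1121951104.0, 9729497088.0, 18337042432.0]
right 246 [-0.5252 50.1701] [-0.5252 50.1701] yaw 1.59 res [28650803200.0, 18514282496.0, 5377759232.0, 13758760960.0, 4895280128.0, 5968198656.0, 4168321536.0, 14304840704.0]
{'clock': 2.05, 'joints': [0.973, 0.478, 0.1218, 1.5609, -0.0627, 1.1065, -0.5049], 'tcp_pos': [0.2753, -0.6163, 0.2453], 'orientation': [-3.1408, 0.0683, -0.0002], 'contact_force': [-0.1409, -0.2761, -0.3983], 'grip_width': 0.0428}
[[0.999, -0.043, 0.0], [-0.043, -0.999, 0.0], [0.0, -0.0, -1.0]]
```

View pics/c1.png

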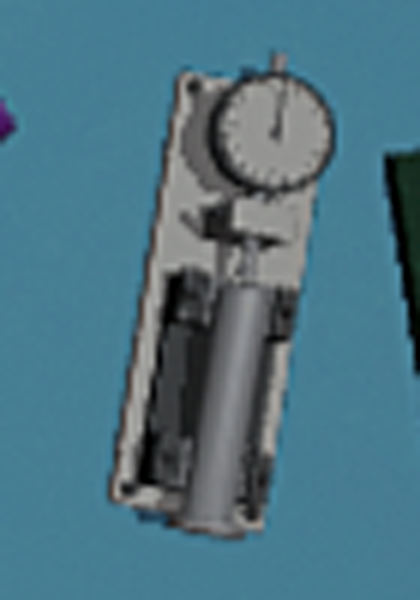

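```bash
cat > go.py <<'E'
import sys
from h import *
# go.py x y z yaw -> fractions from measured pose
x,y,z,w=map(float,sys.argv[1:5]); s=state()
R=Ro.from_rotvec(s['orientation'])
d=R.inv().apply(np.array([x,y,z])-s['tcp_pos'])
T=Ro.from_euler('z',w)*Ro.from_euler('x',np.pi)
print('offset',(d/.5).round(4),'turn',((R.inv()*T).as_rotvec()/1.5).round(4),'dist',np.linalg.norm(d).round(3))
E
python3 go.py 0.474 -0.2395 0.12 -0.184
```

```text
{'clock': 2.05, 'joints': [0.973, 0.478, 0.1218, 1.5609, -0.0627, 1.1065, -0.5049], 'tcp_pos': [0.2753, -0.6163, 0.2453], 'orientation': [-3.1408, 0.0683, -0.0002], 'contact_force': [-0.1409, -0.2761, -0.3983], 'grip_width': 0.0428}
[[0.999, -0.043, 0.0], [-0.043, -0.999, 0.0], [0.0, -0.0, -1.0]]
offset [ 0.3643 -0.7702  0.2507] turn [-0.0001 -0.0001  0.0937] dist 0.444
```

>>> {"name": "carry_out", "arguments": {
  "offset": [
    [0.3643,-0.7702,0.25],
    [0.3643,-0.7702,0.25],
    [0.3643,-0.7702,0.25],
    [0.3643,-0.7702,0.25],
    [0.3643,-0.7702,0.25],
    [0.3643,-0.7702,0.25],
    [0.3643,-0.7702,0.25],
    [0.3643,-0.7702,0.25]
  ],
  "turn": [
    [0,0,0.0937],
    [0,0,0.0937],
    [0,0,0.0937],
    [0,0,0.0937],
    [0,0,0.0937],
    [0,0,0.0937],
    [0,0,0.0937],
    [0,0,0.0937]
  ]
}}

```text
clock: 2.85
tcp_pos: [0.4505, -0.2729, 0.1326]
orientation: [3.13, -0.263, 0.002]
contact_force: [0.8, -0.2, 0.2]
grip_width: 0.043
```

```bash
python3 go.py 0.474 -0.2395 0.08 -0.184
```

```text
{'clock': 2.85, 'joints': [0.4072, 0.3776, 0.0233, 2.013, -0.0126, 0.75, -1.3005], 'tcp_pos': [0.4505, -0.2729, 0.1326], 'orientation': [3.1302, -0.2633, 0.0016], 'contact_force': [0.8491, -0.2111, 0.1982], 'grip_width': 0.043}
[[0.986, -0.167, 0.001], [-0.167, -0.986, -0.0], [0.001, 0.0, -1.0]]
offset [ 0.0351 -0.0738  0.1052] turn [ 0.0002 -0.0007  0.0108] dist 0.067
```

>>> {"name": "carry_out", "arguments": {
  "offset": [
    [0.0351,-0.0738,0.06],
    [0.0351,-0.0738,0.1],
    [0.0351,-0.0738,0.1],
    [0.0351,-0.0738,0.1],
    [0.0351,-0.0738,0.1]
  ],
  "turn": [
    [0,0,0.0108],
    [0,0,0.0108],
    [0,0,0.0108],
    [0,0,0.0108],
    [0,0,0.0108]
  ]
}}

```text
clock: 3.35
tcp_pos: [0.4733, -0.2428, 0.0839]
orientation: [3.127, -0.295, 0.003]
contact_force: [0.4, -1.3, 0.2]
grip_width: 0.0426
```

```bash
python3 go.py 0.474 -0.2395 0.039 -0.184; python3 - <<'E'
from h import *
f=imaging.grab_frame('scene')
cv2.imwrite('pics/s2.png',cv2.resize(f['pixels'][150:270,370:520,::-1],None,fx=5,fy=5,interpolation=cv2.INTER_CUBIC))
E
```

```text
{'clock': 3.35, 'joints': [0.344, 0.4607, 0.0154, 2.0293, -0.0103, 0.6497, -1.3932], 'tcp_pos': [0.4733, -0.2428, 0.0839], 'orientation': [3.1266, -0.2954, 0.0026], 'contact_force': [0.3831, -1.2652, 0.2451], 'grip_width': 0.0426}
[[0.982, -0.187, 0.002], [-0.187, -0.982, -0.001], [0.002, 0.001, -1.0]]
offset [-0.0001 -0.0069  0.0898] turn [ 0.0006 -0.0012 -0.0029] dist 0.045
```

View pics/s2.png

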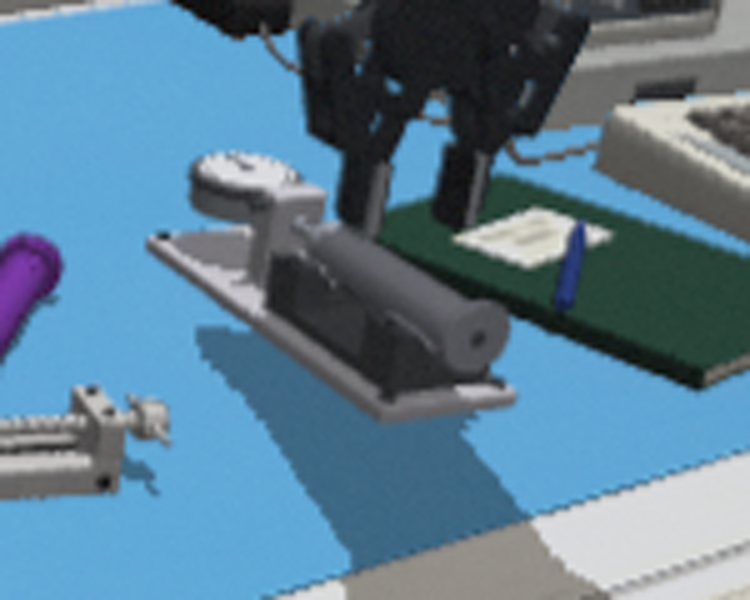

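```bash
python3 - <<'E'
from h import *
f=imaging.grab_frame('scene');print(px(f,(0.4733,-0.2428,0.07)),px(f,(0.469,-.2385,.044)),(np.array(px(f,(0.4733,-0.2428,0.07)))-(370,150))*5)
E
```

```text
(np.float64(449.604854415816), np.float64(195.9470960250864)) (np.float64(447.6656316300883), np.float64(207.16948610141588)) [398.02427208 229.73548013]
```

>>> {"name": "carry_out", "arguments": {
  "offset": [
    [0,-0.0069,0.03],
    [0,-0.0069,0.06],
    [0,-0.0069,0.09],
    [0,-0.0069,0.09],
    [0,-0.0069,0.09],
    [0,-0.0069,0.09]
  ],
  "turn": [
    [0,0,0],
    [0,0,0],
    [0,0,0],
    [0,0,0],
    [0,0,0],
    [0,0,0]
  ]
}}

```text
clock: 4.05
tcp_pos: [0.4744, -0.2384, 0.0388]
orientation: [3.127, -0.294, 0.003]
contact_force: [0.7, -0.4, 0.3]
grip_width: 0.0427
```

>>> {"name": "carry_out", "arguments": {
  "offset": [
    [0,0,0],
    [0,0,0],
    [0,0,0],
    [0,0,0],
    [0,0,0]
  ],
  "turn": [
    [0,0,0],
    [0,0,0],
    [0,0,0],
    [0,0,0],
    [0,0,0]
  ],
  "hand": 0.8,
  "force": 25
}}

```text
clock: 4.55
tcp_pos: [0.4738, -0.2421, 0.0392]
orientation: [3.123, -0.298, 0.004]
contact_force: [-3.0, -10.1, 4.6]
grip_width: 0.0231
```

```bash
python3 -c "
from h import *
s=state();print(s['moment'])"
```

```text
{'clock': 4.55, 'joints': [0.3407, 0.5361, 0.0152, 2.0478, -0.0074, 0.5542, -1.4009], 'tcp_pos': [0.4738, -0.2421, 0.0392], 'orientation': [3.1228, -0.2977, 0.0039], 'contact_force': [-3.0248, -10.0611, 4.6081], 'grip_width': 0.0231}
[[0.982, -0.189, 0.002], [-0.189, -0.982, -0.005], [0.003, 0.004, -1.0]]
[-2.04369294  0.59459924  0.06348479]
```

>>> {"name": "carry_out", "arguments": {
  "offset": [
    [0,0.008,0],
    [0,0.008,0],
    [0,0.008,0]
  ],
  "turn": [
    [0,0,0],
    [0,0,0],
    [0,0,0]
  ],
  "hand": 1,
  "force": 50
}}

```text
clock: 4.85
tcp_pos: [0.4738, -0.2423, 0.0393]
orientation: [3.127, -0.294, 0.003]
contact_force: [-1.8, 1.4, 10.7]
grip_width: 0.0223
```

```bash
python3 -c "
from h import *
s=state();print(s['moment'])"
```

```text
{'clock': 4.85, 'joints': [0.3469, 0.5367, 0.0106, 2.0458, -0.0101, 0.5571, -1.3937], 'tcp_pos': [0.4738, -0.2423, 0.0393], 'orientation': [3.1272, -0.2942, 0.003], 'contact_force': [-1.8132, 1.4267, 10.6796], 'grip_width': 0.0223}
[[0.982, -0.186, 0.002], [-0.186, -0.982, -0.001], [0.002, 0.0, -1.0]]
[ 0.18022362  0.46049615 -0.06852438]
```

>>> {"name": "carry_out", "arguments": {
  "offset": [
    [0,0,-0.05],
    [0,0,-0.1],
    [0,0,-0.15],
    [0,0,-0.18],
    [0,0,-0.18]
  ],
  "turn": [
    [0,0,0],
    [0,0,0],
    [0,0,0],
    [0,0,0],
    [0,0,0]
  ]
}}

```text
clock: 5.35
tcp_pos: [0.4744, -0.2423, 0.13]
orientation: [3.127, -0.293, 0.007]
contact_force: [0.6, 0.7, -2.8]
grip_width: 0.0225
```

```bash
python3 go.py 0.524 0.2655 0.12 0.008
```

```text
{'clock': 5.35, 'joints': [0.3406, 0.3884, 0.0178, 2.0033, -0.0099, 0.7455, -1.3936], 'tcp_pos': [0.4744, -0.2423, 0.13], 'orientation': [3.1266, -0.2934, 0.0068], 'contact_force': [0.6498, 0.7299, -2.8132], 'grip_width': 0.0225}
[[0.983, -0.186, 0.004], [-0.186, -0.983, -0.002], [0.004, 0.001, -1.0]]
offset [-0.0915 -1.0164  0.0187] turn [ 0.0008 -0.0029 -0.1301] dist 0.51
```

>>> {"name": "carry_out", "arguments": {
  "offset": [
    [-0.09,-1,0.02],
    [-0.09,-1,0.02],
    [-0.09,-1,0.02],
    [-0.09,-1,0.02],
    [-0.09,-1,0.02],
    [-0.09,-1,0.02],
    [-0.09,-1,0.02],
    [-0.09,-1,0.02]
  ],
  "turn": [
    [0,0,-0.13],
    [0,0,-0.13],
    [0,0,-0.13],
    [0,0,-0.13],
    [0,0,-0.13],
    [0,0,-0.13],
    [0,0,-0.13],
    [0,0,-0.13]
  ]
}}

```text
clock: 6.15
tcp_pos: [0.5111, 0.158, 0.1187]
orientation: [3.141, 0.013, -0.002]
contact_force: [0.7, -0.7, -2.9]
grip_width: 0.0226
```

```bash
python3 go.py 0.524 0.2655 0.11 0.008
```

```text
{'clock': 6.15, 'joints': [-0.3081, 0.4154, -0.134, 1.9926, 0.08, 0.74, -2.0528], 'tcp_pos': [0.5111, 0.158, 0.1187], 'orientation': [3.141, 0.0126, -0.0021], 'contact_force': [0.7072, -0.6879, -2.8622], 'grip_width': 0.0226}
[[1.0, 0.008, -0.001], [0.008, -1.0, -0.001], [-0.001, 0.001, -1.0]]
offset [ 0.0276 -0.2148  0.0172] turn [ 0.0004  0.0009 -0.    ] dist 0.109
```

>>> {"name": "carry_out", "arguments": {
  "offset": [
    [0.0276,-0.1,0.0172],
    [0.0276,-0.2,0.0172],
    [0.0276,-0.2148,0.0172],
    [0.0276,-0.2148,0.0172],
    [0.0276,-0.2148,0.0172],
    [0.0276,-0.2148,0.0172]
  ],
  "turn": [
    [0,0,0],
    [0,0,0],
    [0,0,0],
    [0,0,0],
    [0,0,0],
    [0,0,0]
  ]
}}

```text
clock: 6.75
tcp_pos: [0.5249, 0.2614, 0.1105]
orientation: [3.14, 0.009, -0.001]
contact_force: [-0.5, -0.5, -2.5]
grip_width: 0.0227
```

```bash
python3 - <<'E'
from h import *
s=state()
f=imaging.grab_frame('top');g=imaging.grab_frame('scene')
a=cv2.resize(f['pixels'][200:310,170:295,::-1],None,fx=4,fy=4,interpolation=cv2.INTER_CUBIC)[:440,:400]
b=cv2.resize(g['pixels'][180:290,190:290,::-1],None,fx=4,fy=4,interpolation=cv2.INTER_CUBIC)
cv2.imwrite('pics/p6.png',np.hstack([a[:,:400],b]))
for X in((.525-.056,.2655,.111),(.525+.056,.2655,.111)):print((np.array(px(f,X))-(170,200))*4,(np.array(px(g,X))-(190,180))*4+(400,0))
for n,c in(('top',f),('scene',g)):
  for d in look_for('setting_master',n): print(n,d['score'],world(c,d['xyz']).round(3))
  for d in outline_of('setting_master',n)[:1]:
    m=d['region'];v,u=np.nonzero(m);print(n,u.min(),u.max(),v.min(),v.max(),m.sum())
E
```

```text
{'clock': 6.75, 'joints': [-0.4618, 0.4972, -0.1391, 1.876, 0.0959, 0.7765, -2.2181], 'tcp_pos': [0.5249, 0.2614, 0.1105], 'orientation': [3.1398, 0.0087, -0.0014], 'contact_force': [-0.517, -0.4504, -2.5014], 'grip_width': 0.0227}
[[1.0, 0.006, -0.001], [0.006, -1.0, -0.002], [-0.001, 0.002, -1.0]]
[191.8641313  292.45875616] [611.42169209 169.02195576]
[198.96184618 118.60884836] [533.33485149  76.9013555 ]
scene 0.96 [0.462 0.261 0.12 ]
scene 0.16 [0.496 0.155 0.04 ]
scene 230 255 195 228 461
```

View pics/p6.png

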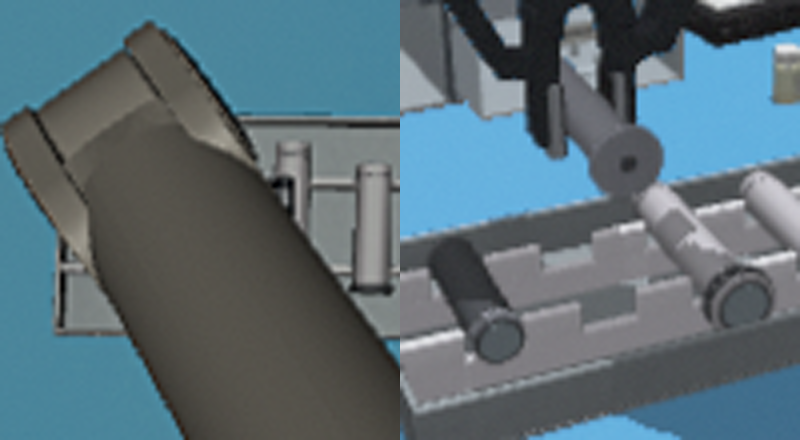

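```bash
python3 - <<'E'
from h import *
s=r.get_obs();print(s['tcp_pos'].round(4) if hasattr(s['tcp_pos'],'round') else s['tcp_pos'])
g=imaging.grab_frame('scene')
c=lambda X:((np.array(px(g,X))-(190,180))*4+(400,0)).round(1).tolist()
t=np.array(s['tcp_pos'])
for dx in(-.055,-.060,-.065): print('collar',dx,c((t[0]+dx,t[1],t[2]+.005)))
for n,xf in(('front',.487),('rear',.547)):
  print(n,[c((xf,.2655+dy,z)) for dy in(.0135,-.0135) for z in(.037,.020)])
print('barrel flange',c((.5215-.062,.2095,.032)))
b=cv2.resize(g['pixels'][215:275,190:290,::-1],None,fx=8,fy=8,interpolation=cv2.INTER_CUBIC);cv2.imwrite('pics/p7.png',b)
c=lambda X:((np.array(px(g,X))-(190,215))*8).round(1).tolist()
for n,xf in(('front',.487),('rear',.547)):
  print(n,[c((xf,.2655+dy,z)) for dy in(.0135,-.0135) for z in(.037,.020)])
print('b',c((.5215-.062,.2095,.032)))
E
```

```text
[0.5251 0.2631 0.1112]
collar -0.055 [615.2, 156.3]
collar -0.06 [619.2, 160.9]
collar -0.065 [623.3, 165.6]
front [[576.2, 301.4], [577.9, 332.6], [630.9, 288.7], [632.0, 319.6]]
rear [[536.5, 243.5], [538.4, 273.2], [588.3, 232.3], [589.7, 261.8]]
barrel flange [737.4, 305.7]
front [[352.5, 322.8], [355.7, 385.3], [461.8, 297.3], [464.0, 359.1]]
rear [[273.0, 206.9], [276.8, 266.5], [376.5, 184.6], [379.4, 243.5]]
b [674.8, 331.4]
```

View pics/p7.png

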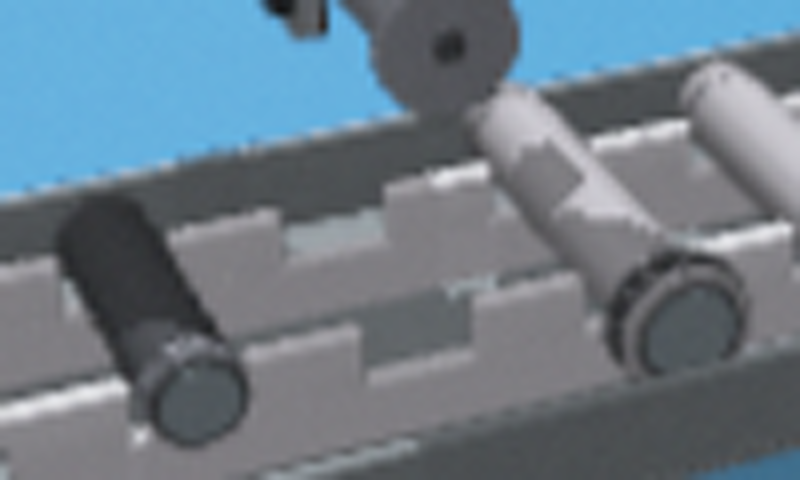

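>>> {"name": "carry_out", "arguments": {
  "offset": [
    [0,0,0.05],
    [0,0,0.1],
    [0,0,0.12],
    [0,0,0.12],
    [0,0,0.12],
    [0,0,0.12]
  ],
  "turn": [
    [0,0,0],
    [0,0,0],
    [0,0,0],
    [0,0,0],
    [0,0,0],
    [0,0,0]
  ]
}}

```text
clock: 7.7
tcp_pos: [0.5258, 0.2643, 0.0524]
orientation: [-3.14, -0.013, -0.003]
contact_force: [0.2, -0.5, -3.5]
grip_width: 0.0224
```

```bash
python3 go.py 0.525 0.2655 0.027 0.008
```

```text
{'clock': 7.7, 'joints': [-0.4729, 0.5832, -0.1296, 1.9001, 0.116, 0.6633, -2.2355], 'tcp_pos': [0.5258, 0.2643, 0.0524], 'orientation': [-3.1405, -0.0125, -0.003], 'contact_force': [0.1731, -0.4918, -3.5434], 'grip_width': 0.0224}
[[1.0, 0.008, 0.002], [0.008, -1.0, 0.001], [0.002, -0.001, -1.0]]
offset [-0.0016 -0.0023  0.0507] turn [-0.0007 -0.0013 -0.    ] dist 0.025
```

>>> {"name": "carry_out", "arguments": {
  "offset": [
    [0,-0.0023,0.01],
    [0,-0.0023,0.025],
    [0,-0.0023,0.04],
    [0,-0.0023,0.05],
    [0,-0.0023,0.05],
    [0,-0.0023,0.05]
  ],
  "turn": [
    [0,0,0],
    [0,0,0],
    [0,0,0],
    [0,0,0],
    [0,0,0],
    [0,0,0]
  ]
}}

```text
clock: 8.3
tcp_pos: [0.5245, 0.2648, 0.0271]
orientation: [3.141, 0.013, -0.001]
contact_force: [-5.5, -2.5, 13.3]
grip_width: 0.0222
```

```bash
python3 -c "
from h import *
s=state();print(s['moment'])"
```

```text
{'clock': 8.3, 'joints': [-0.4797, 0.6227, -0.1235, 1.907, 0.1243, 0.6201, -2.2445], 'tcp_pos': [0.5245, 0.2648, 0.0271], 'orientation': [3.1409, 0.0126, -0.001], 'contact_force': [-5.5129, -2.5127, 13.32], 'grip_width': 0.0222}
[[1.0, 0.008, -0.001], [0.008, -1.0, -0.001], [-0.001, 0.001, -1.0]]
[-0.54838955  1.03926839  0.01668503]
```

>>> {"name": "carry_out", "arguments": {
  "offset": [
    [0,0,-0.004],
    [0,0,-0.004],
    [0,0,-0.004],
    [0,0,-0.004],
    [0,0,-0.004],
    [0,0,-0.004]
  ],
  "turn": [
    [0,0,0],
    [0,0,0],
    [0,0,0],
    [0,0,0],
    [0,0,0],
    [0,0,0]
  ],
  "hand": 0.52
}}

```text
clock: 8.9
tcp_pos: [0.5248, 0.2649, 0.028]
orientation: [3.141, 0.013, -0.0]
contact_force: [0.0, -0.5, -0.2]
grip_width: 0.0409
```

>>> {"name": "carry_out", "arguments": {
  "offset": [
    [0,0,-0.04],
    [0,0,-0.08],
    [0,0,-0.12],
    [0,0.1,-0.14],
    [0,0.112,-0.14],
    [0,0.112,-0.14],
    [0,0.112,-0.14],
    [0,0.112,-0.14]
  ],
  "turn": [
    [0,0,0],
    [0,0,0],
    [0,0,0],
    [0,0,0],
    [0,0,0],
    [0,0,0],
    [0,0,0],
    [0,0,0]
  ]
}}

```text
clock: 9.7
tcp_pos: [0.5249, 0.2105, 0.0977]
orientation: [-3.141, -0.015, 0.001]
contact_force: [-0.9, -0.1, 0.0]
grip_width: 0.0409
```

```bash
python3 go.py 0.520 0.2092 0.055 0.008; python3 - <<'E'
from h import *
g=imaging.grab_frame('scene')
for q in('setting_master','lens_barrel'):
  for d in look_for(q,'scene')[:2]: print(q,round(d['score'],2),world(g,d['xyz']).round(3))
b=cv2.resize(g['pixels'][180:290,170:320,::-1],None,fx=5,fy=5,interpolation=cv2.INTER_CUBIC);cv2.imwrite('pics/p8.png',b)
E
```

```text
{'clock': 9.7, 'joints': [-0.3818, 0.4873, -0.1395, 1.9336, 0.0968, 0.7272, -2.1387], 'tcp_pos': [0.5249, 0.2105, 0.0977], 'orientation': [-3.1409, -0.0154, 0.0009], 'contact_force': [-0.8994, -0.1154, 0.0039], 'grip_width': 0.0409}
[[1.0, 0.01, -0.001], [0.01, -1.0, 0.001], [-0.001, -0.001, -1.0]]
offset [-0.0098  0.0026  0.0855] turn [-0.0005  0.0004  0.0012] dist 0.043
setting_master 0.82 [0.492 0.268 0.038]
setting_master 0.48 [0.492 0.21  0.044]
lens_barrel 0.88 [ 0.566 -0.092  0.019]
lens_barrel 0.59 [0.492 0.21  0.045]
```

View pics/p8.png

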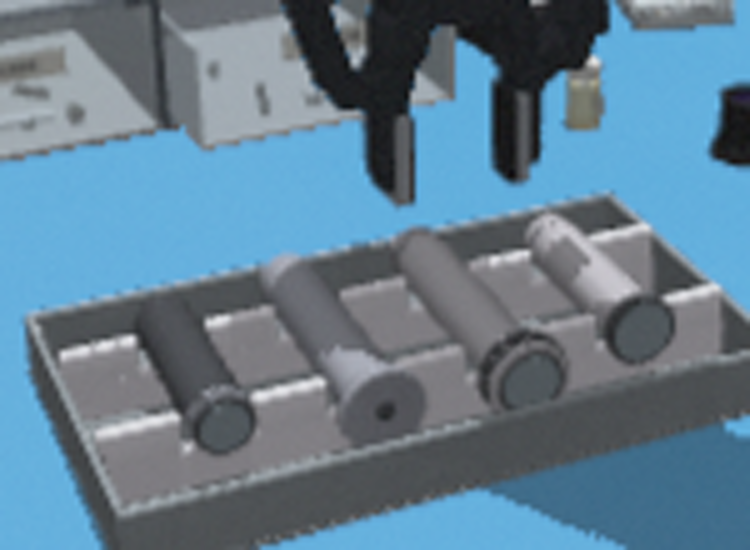

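>>> {"name": "carry_out", "arguments": {
  "offset": [
    [-0.0098,0.003,0.03],
    [-0.0098,0.003,0.07],
    [-0.0098,0.003,0.11],
    [-0.0098,0.003,0.14],
    [-0.0098,0.003,0.14],
    [-0.0098,0.003,0.14],
    [-0.0098,0.003,0.14]
  ],
  "turn": [
    [0,0,0],
    [0,0,0],
    [0,0,0],
    [0,0,0],
    [0,0,0],
    [0,0,0],
    [0,0,0]
  ]
}}

```text
clock: 10.55
tcp_pos: [0.5211, 0.2079, 0.0289]
orientation: [-3.141, -0.013, -0.002]
contact_force: [0.7, -0.8, -0.6]
grip_width: 0.0412
```

>>> {"name": "carry_out", "arguments": {
  "offset": [
    [0,0,0],
    [0,0,0],
    [0,0,0],
    [0,0,0],
    [0,0,0]
  ],
  "turn": [
    [0,0,0],
    [0,0,0],
    [0,0,0],
    [0,0,0],
    [0,0,0]
  ],
  "hand": 1,
  "force": 50
}}

```text
clock: 11.05
tcp_pos: [0.5211, 0.2075, 0.0291]
orientation: [-3.141, -0.012, -0.002]
contact_force: [-0.1, -1.2, 6.1]
grip_width: 0.0227
```

```bash
python3 -c "
from h import *
s=state();print(s['moment'])"
```

```text
{'clock': 11.05, 'joints': [-0.395, 0.5886, -0.1223, 1.9729, 0.1235, 0.5855, -2.1629], 'tcp_pos': [0.5211, 0.2075, 0.0291], 'orientation': [-3.1412, -0.0122, -0.0023], 'contact_force': [-0.1401, -1.1734, 6.1129], 'grip_width': 0.0227}
[[1.0, 0.008, 0.001], [0.008, -1.0, 0.0], [0.001, -0.0, -1.0]]
[-0.21238227  0.22301901  0.04478093]
```

>>> {"name": "carry_out", "arguments": {
  "offset": [
    [0,0,-0.05],
    [0,0,-0.1],
    [0,0,-0.15],
    [0,0,-0.19],
    [0,0,-0.19],
    [0,0,-0.19]
  ],
  "turn": [
    [0,0,0],
    [0,0,0],
    [0,0,0],
    [0,0,0],
    [0,0,0],
    [0,0,0]
  ]
}}

```text
clock: 11.65
tcp_pos: [0.5202, 0.2073, 0.1229]
orientation: [-3.142, -0.012, -0.0]
contact_force: [-0.1, 0.6, -2.2]
grip_width: 0.0228
```

```bash
python3 go.py 0.463 -0.2402 0.12 -0.187; python3 - <<'E'
from h import *
g=imaging.grab_frame('scene')
for d in look_for('setting_master','scene')[:2]: print(round(d['score'],2),world(g,d['xyz']).round(3))
E
```

```text
{'clock': 11.65, 'joints': [-0.3762, 0.4433, -0.1443, 1.9324, 0.0887, 0.7716, -2.1333], 'tcp_pos': [0.5202, 0.2073, 0.1229], 'orientation': [-3.1415, -0.0124, -0.0004], 'contact_force': [-0.0721, 0.6173, -2.2485], 'grip_width': 0.0228}
[[1.0, 0.008, 0.0], [0.008, -1.0, 0.0], [0.0, -0.0, -1.0]]
offset [-0.1216  0.894   0.0058] turn [-1.000e-04 -2.000e-04  1.299e-01] dist 0.451
0.6 [0.492 0.268 0.038]
```

>>> {"name": "carry_out", "arguments": {
  "offset": [
    [-0.12,0.894,0],
    [-0.12,0.894,0],
    [-0.12,0.894,0],
    [-0.12,0.894,0],
    [-0.12,0.894,0],
    [-0.12,0.894,0],
    [-0.12,0.894,0],
    [-0.12,0.894,0]
  ],
  "turn": [
    [0,0,0.13],
    [0,0,0.13],
    [0,0,0.13],
    [0,0,0.13],
    [0,0,0.13],
    [0,0,0.13],
    [0,0,0.13],
    [0,0,0.13]
  ]
}}

```text
clock: 12.55
tcp_pos: [0.4691, -0.1911, 0.122]
orientation: [-3.128, 0.293, 0.003]
contact_force: [1.0, 0.1, -1.9]
grip_width: 0.0227
```

```bash
python3 go.py 0.463 -0.2402 0.09 -0.187
```

```text
{'clock': 12.55, 'joints': [0.2648, 0.3673, -0.0014, 2.0622, 0.0008, 0.714, -1.4946], 'tcp_pos': [0.4691, -0.1911, 0.122], 'orientation': [-3.1276, 0.2927, 0.003], 'contact_force': [1.0177, 0.0697, -1.8984], 'grip_width': 0.0227}
[[0.983, -0.186, -0.002], [-0.186, -0.983, 0.0], [-0.002, -0.0, -1.0]]
offset [0.0064 0.0988 0.064 ] turn [-0.0001  0.0013  0.0002] dist 0.059
```

>>> {"name": "carry_out", "arguments": {
  "offset": [
    [0.0064,0.092,0.03],
    [0.0064,0.092,0.06],
    [0.0064,0.092,0.06],
    [0.0064,0.092,0.06],
    [0.0064,0.092,0.06],
    [0.0064,0.092,0.06],
    [0.0064,0.092,0.06]
  ],
  "turn": [
    [0,0,0],
    [0,0,0],
    [0,0,0],
    [0,0,0],
    [0,0,0],
    [0,0,0],
    [0,0,0]
  ]
}}

```text
clock: 13.25
tcp_pos: [0.4656, -0.2345, 0.0937]
orientation: [3.128, -0.291, 0.002]
contact_force: [0.1, -0.2, -1.5]
grip_width: 0.0225
```

```bash
python3 go.py 0.463 -0.2402 0.041 -0.187;  python3 - <<'E'
from h import *
g=imaging.grab_frame('scene')
s=r.get_obs();t=np.array(s['tcp_pos']);a=np.array([np.cos(.187),-np.sin(.187),0])
print('pred flange face',(np.array(px(g,t+a*-.062+[0,0,.003]))-(370,150))*5,'front face centre top', (np.array(px(g,(.479-.05*.983,-.2432+.05*.186,.03)))-(370,150))*5)
cv2.imwrite('pics/p9.png',cv2.resize(g['pixels'][150:270,370:520,::-1],None,fx=5,fy=5,interpolation=cv2.INTER_CUBIC))
E
```

```text
{'clock': 13.25, 'joints': [0.3397, 0.4315, 0.009, 2.048, -0.0064, 0.6612, -1.4033], 'tcp_pos': [0.4656, -0.2345, 0.0937], 'orientation': [3.1281, -0.2908, 0.0015], 'contact_force': [0.1089, -0.2269, -1.526], 'grip_width': 0.0225}
[[0.983, -0.184, 0.001], [-0.184, -0.983, -0.0], [0.001, -0.0, -1.0]]
offset [-0.0031  0.0122  0.1053] turn [-0.     -0.0006  0.0011] dist 0.053
pred flange face [501.59185941 236.66424781] front face centre top [442.48843899 348.41280533]
```

View pics/p9.png

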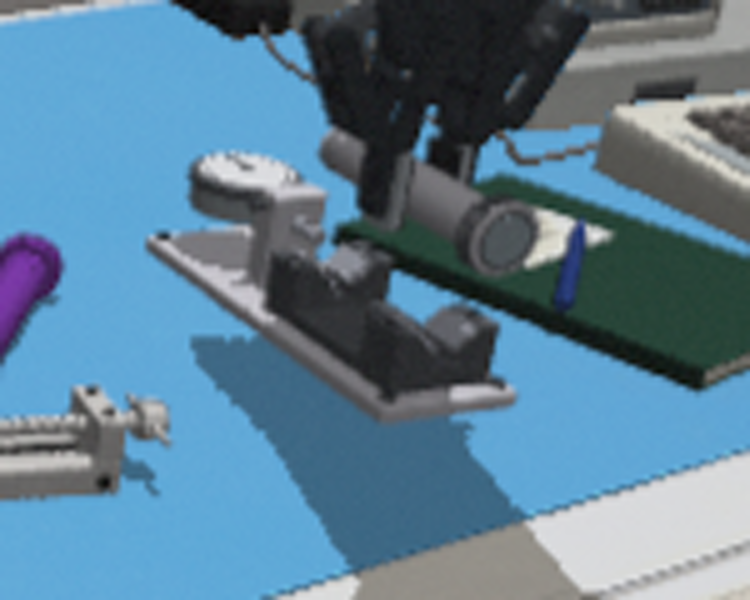

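>>> {"name": "carry_out", "arguments": {
  "offset": [
    [-0.003,0.009,0.03],
    [-0.003,0.009,0.06],
    [-0.003,0.009,0.085],
    [-0.003,0.009,0.085],
    [-0.003,0.009,0.085],
    [-0.003,0.009,0.085]
  ],
  "turn": [
    [0,0,0],
    [0,0,0],
    [0,0,0],
    [0,0,0],
    [0,0,0],
    [0,0,0]
  ]
}}

```text
clock: 13.9
tcp_pos: [0.4651, -0.2395, 0.0511]
orientation: [3.127, -0.292, 0.007]
contact_force: [4.9, -0.8, -4.6]
grip_width: 0.0227
```

```bash
python3 go.py 0.463 -0.2402 0.041 -0.187
```

```text
{'clock': 13.9, 'joints': [0.3514, 0.5048, 0.0065, 2.0645, -0.0066, 0.5679, -1.3944], 'tcp_pos': [0.4651, -0.2395, 0.0511], 'orientation': [3.1273, -0.2921, 0.0068], 'contact_force': [4.8916, -0.7783, -4.5602], 'grip_width': 0.0227}
[[0.983, -0.185, 0.004], [-0.185, -0.983, -0.001], [0.004, 0.0, -1.0]]
offset [-0.0039  0.0021  0.0202] turn [ 0.0002 -0.0029  0.0005] dist 0.01
```

>>> {"name": "carry_out", "arguments": {
  "offset": [
    [-0.003,0.002,0.005],
    [-0.003,0.002,0.012],
    [-0.003,0.002,0.02],
    [-0.003,0.002,0.024],
    [-0.003,0.002,0.024],
    [-0.003,0.002,0.024]
  ],
  "turn": [
    [0,0,0],
    [0,0,0],
    [0,0,0],
    [0,0,0],
    [0,0,0],
    [0,0,0]
  ]
}}

```text
clock: 14.5
tcp_pos: [0.4656, -0.2407, 0.0411]
orientation: [3.126, -0.291, 0.014]
contact_force: [4.6, 0.4, 9.7]
grip_width: 0.0221
```

```bash
python3 -c "
from h import *
s=state();print(s['moment'])"
```

```text
{'clock': 14.5, 'joints': [0.3543, 0.5223, 0.0052, 2.0685, -0.0063, 0.5419, -1.392], 'tcp_pos': [0.4656, -0.2407, 0.0411], 'orientation': [3.1264, -0.2907, 0.0137], 'contact_force': [4.6344, 0.3868, 9.6789], 'grip_width': 0.0221}
[[0.983, -0.184, 0.009], [-0.184, -0.983, -0.003], [0.009, 0.001, -1.0]]
[ 0.15072188 -1.05792682  0.10606502]
```

>>> {"name": "carry_out", "arguments": {
  "offset": [
    [0.005,0,0],
    [0.01,0,0],
    [0.015,0,0],
    [0.02,0,0],
    [0.025,0,0],
    [0.025,0,0],
    [0.025,0,0]
  ],
  "turn": [
    [0,0,0],
    [0,0,0],
    [0,0,0],
    [0,0,0],
    [0,0,0],
    [0,0,0],
    [0,0,0]
  ],
  "force": 70
}}

```text
clock: 15.2
tcp_pos: [0.466, -0.2408, 0.0407]
orientation: [-3.125, 0.294, 0.022]
contact_force: [-25.5, 9.4, 51.0]
grip_width: 0.022
```

```bash
python3 -c "
from h import *
s=state();print(s['moment'])"
```

```text
{'clock': 15.2, 'joints': [0.3506, 0.5313, 0.0085, 2.0513, -0.0062, 0.5732, -1.3952], 'tcp_pos': [0.466, -0.2408, 0.0407], 'orientation': [-3.1249, 0.2941, 0.0219], 'contact_force': [-25.4962, 9.3501, 51.0142], 'grip_width': 0.022}
[[0.982, -0.187, -0.014], [-0.187, -0.982, 0.004], [-0.014, -0.002, -1.0]]
[1.96273564 5.35061476 0.21755577]
```

>>> {"name": "carry_out", "arguments": {
  "offset": [
    [-0.015,0,-0.006],
    [-0.015,0,-0.014],
    [-0.015,0,-0.02],
    [-0.015,0,-0.02],
    [-0.015,0,-0.02],
    [-0.015,0,-0.02]
  ],
  "turn": [
    [0,0,0],
    [0,0,0],
    [0,0,0],
    [0,0,0],
    [0,0,0],
    [0,0,0]
  ]
}}

```text
clock: 15.8
tcp_pos: [0.4658, -0.2409, 0.0482]
orientation: [-3.128, 0.293, 0.001]
contact_force: [0.6, -0.4, -2.3]
grip_width: 0.0219
```

```bash
python3 - <<'E'
from h import *
s=state();print(s['moment'])
g=imaging.grab_frame('scene')
cv2.imwrite('pics/p10.png',cv2.resize(g['pixels'][165:255,400:500,::-1],None,fx=8,fy=8,interpolation=cv2.INTER_CUBIC)[:600])
E
```

```text
{'clock': 15.8, 'joints': [0.3525, 0.5132, 0.0072, 2.0589, -0.0065, 0.5703, -1.3934], 'tcp_pos': [0.4658, -0.2409, 0.0482], 'orientation': [-3.1277, 0.2932, 0.0012], 'contact_force': [0.616, -0.3972, -2.329], 'grip_width': 0.0219}
[[0.983, -0.186, -0.001], [-0.186, -0.983, 0.0], [-0.001, -0.0, -1.0]]
[ 0.01271257 -0.00901292 -0.04995994]
```

View pics/p10.png

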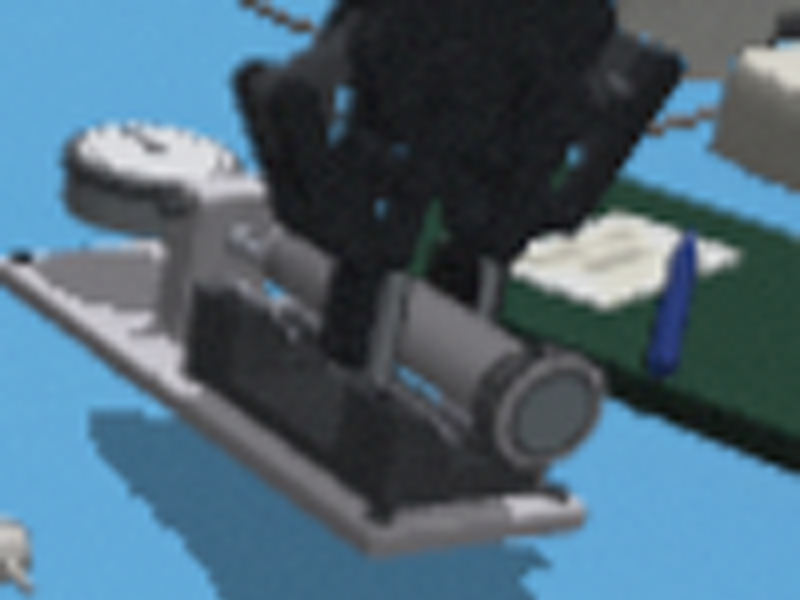

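>>> {"name": "carry_out", "arguments": {
  "offset": [
    [0.004,0,0],
    [0.008,0,0],
    [0.012,0,0],
    [0.012,0,0],
    [0.012,0,0],
    [0.012,0,0]
  ],
  "turn": [
    [0,0,0],
    [0,0,0],
    [0,0,0],
    [0,0,0],
    [0,0,0],
    [0,0,0]
  ]
}}

```text
clock: 16.45
tcp_pos: [0.4718, -0.2421, 0.0486]
orientation: [-3.128, 0.293, 0.0]
contact_force: [-1.0, 0.3, -2.4]
grip_width: 0.0222
```

```bash
python3 -c "
from h import *
s=state();print(s['moment'])"
```

```text
{'clock': 16.45, 'joints': [0.3504, 0.519, 0.0076, 2.0457, -0.0069, 0.577, -1.395], 'tcp_pos': [0.4718, -0.2421, 0.0486], 'orientation': [-3.1279, 0.2933, 0.0001], 'contact_force': [-1.0175, 0.2868, -2.4319], 'grip_width': 0.0222}
[[0.983, -0.186, -0.0], [-0.186, -0.983, 0.0], [-0.0, -0.0, -1.0]]
[ 0.01582173 -0.01045573 -0.00366864]
```

>>> {"name": "carry_out", "arguments": {
  "offset": [
    [0.004,0,0],
    [0.008,0,0],
    [0.008,0,0],
    [0.008,0,0],
    [0.008,0,0]
  ],
  "turn": [
    [0,0,0],
    [0,0,0],
    [0,0,0],
    [0,0,0],
    [0,0,0]
  ]
}}

```text
clock: 16.95
tcp_pos: [0.4754, -0.2428, 0.0485]
orientation: [-3.128, 0.293, 0.001]
contact_force: [-2.1, -0.1, -1.1]
grip_width: 0.0222
```

>>> {"name": "carry_out", "arguments": {
  "offset": [
    [0.004,0,0],
    [0.006,0,0],
    [0.006,0,0],
    [0.006,0,0],
    [0.006,0,0]
  ],
  "turn": [
    [0,0,0],
    [0,0,0],
    [0,0,0],
    [0,0,0],
    [0,0,0]
  ]
}}

```text
clock: 17.45
tcp_pos: [0.4785, -0.2434, 0.0486]
orientation: [-3.128, 0.293, 0.0]
contact_force: [-2.2, 0.5, -0.8]
grip_width: 0.0218
```

>>> {"name": "carry_out", "arguments": {
  "offset": [
    [0.004,0,0],
    [0.004,0,0],
    [0.004,0,0],
    [0.004,0,0]
  ],
  "turn": [
    [0,0,0],
    [0,0,0],
    [0,0,0],
    [0,0,0]
  ]
}}

```text
clock: 17.85
tcp_pos: [0.4806, -0.2438, 0.0486]
orientation: [-3.128, 0.293, 0.0]
contact_force: [-2.9, -0.5, -0.9]
grip_width: 0.0216
```

>>> {"name": "carry_out", "arguments": {
  "offset": [
    [0.004,0,0],
    [0.004,0,0],
    [0.004,0,0],
    [0.004,0,0]
  ],
  "turn": [
    [0,0,0],
    [0,0,0],
    [0,0,0],
    [0,0,0]
  ]
}}

```text
clock: 18.25
tcp_pos: [0.4825, -0.2441, 0.0486]
orientation: [-3.128, 0.293, 0.0]
contact_force: [-4.4, 0.7, -0.7]
grip_width: 0.0221
```

>>> {"name": "carry_out", "arguments": {
  "offset": [
    [0.004,0,0],
    [0.006,0,0],
    [0.006,0,0],
    [0.006,0,0]
  ],
  "turn": [
    [0,0,0],
    [0,0,0],
    [0,0,0],
    [0,0,0]
  ]
}}

```text
clock: 18.65
tcp_pos: [0.4843, -0.2444, 0.0484]
orientation: [-3.127, 0.294, 0.004]
contact_force: [-7.1, 1.9, 1.6]
grip_width: 0.0221
```

```bash
python3 -c "
from h import *
s=state();print(s['moment'])"
```

```text
{'clock': 18.65, 'joints': [0.3455, 0.5342, 0.0087, 2.0153, -0.0076, 0.5949, -1.3987], 'tcp_pos': [0.4843, -0.2444, 0.0484], 'orientation': [-3.1273, 0.2935, 0.0044], 'contact_force': [-7.149, 1.8912, 1.6313], 'grip_width': 0.0221}
[[0.983, -0.186, -0.003], [-0.186, -0.983, 0.001], [-0.003, -0.0, -1.0]]
[ 0.3493865   1.43249448 -0.06716718]
```

>>> {"name": "carry_out", "arguments": {
  "offset": [
    [-0.003,0,0],
    [-0.003,0,0.005],
    [-0.003,0,0.01],
    [-0.003,0,0.013],
    [-0.003,0,0.013],
    [-0.003,0,0.013]
  ],
  "turn": [
    [0,0,0],
    [0,0,0],
    [0,0,0],
    [0,0,0],
    [0,0,0],
    [0,0,0]
  ]
}}

```text
clock: 19.25
tcp_pos: [0.4845, -0.2446, 0.0445]
orientation: [3.128, -0.294, 0.001]
contact_force: [-10.2, 4.0, 27.9]
grip_width: 0.0221
```

```bash
python3 -c "
from h import *
s=state();print(s['moment'])"
```

```text
{'clock': 19.25, 'joints': [0.3462, 0.54, 0.0081, 2.0182, -0.0077, 0.5829, -1.3986], 'tcp_pos': [0.4845, -0.2446, 0.0445], 'orientation': [3.1278, -0.2939, 0.0009], 'contact_force': [-10.1689, 4.0319, 27.864], 'grip_width': 0.0221}
[[0.982, -0.186, 0.001], [-0.186, -0.982, -0.0], [0.001, -0.0, -1.0]]
[ 1.00077024  2.76865489 -0.04558866]
```

>>> {"name": "carry_out", "arguments": {
  "offset": [
    [0,0,-0.01],
    [0,0,-0.016],
    [-0.01,0,-0.016],
    [-0.02,0,-0.016],
    [-0.026,0,-0.016],
    [-0.026,0,-0.016],
    [-0.026,0,-0.016]
  ],
  "turn": [
    [0,0,0],
    [0,0,0],
    [0,0,0],
    [0,0,0],
    [0,0,0],
    [0,0,0],
    [0,0,0]
  ]
}}

```text
clock: 19.95
tcp_pos: [0.4722, -0.2422, 0.0504]
orientation: [3.128, -0.293, 0.003]
contact_force: [0.7, -0.5, -1.6]
grip_width: 0.0219
```

```bash
python3 - <<'E'
from h import *
s=state();print(s['moment'])
g=imaging.grab_frame('scene')
cv2.imwrite('pics/p11.png',cv2.resize(g['pixels'][175:245,405:490,::-1],None,fx=8,fy=8,interpolation=cv2.INTER_CUBIC)[:600])
t=np.array(s['tcp_pos']);a=np.array([np.cos(.187),-np.sin(.187),0])
c=lambda X:((np.array(px(g,X))-(405,175))*8).round().tolist()
for h in(0,.003,.006): print(h,'flange face',c(t+a*-.062+[0,0,h]),'rear end',c(t+a*.056+[0,0,h]))
E
```

```text
{'clock': 19.95, 'joints': [0.3505, 0.5157, 0.0075, 2.0454, -0.007, 0.5788, -1.3949], 'tcp_pos': [0.4722, -0.2422, 0.0504], 'orientation': [3.1276, -0.2931, 0.0027], 'contact_force': [0.6515, -0.483, -1.5738], 'grip_width': 0.0219}
[[0.983, -0.186, 0.002], [-0.186, -0.983, -0.0], [0.002, 0.0, -1.0]]
[0.02333843 0.0338582  0.09459687]
0 flange face [488.0, 320.0] rear end [232.0, 159.0]
0.003 flange face [490.0, 310.0] rear end [234.0, 150.0]
0.006 flange face [492.0, 301.0] rear end [235.0, 141.0]
```

View pics/p11.png

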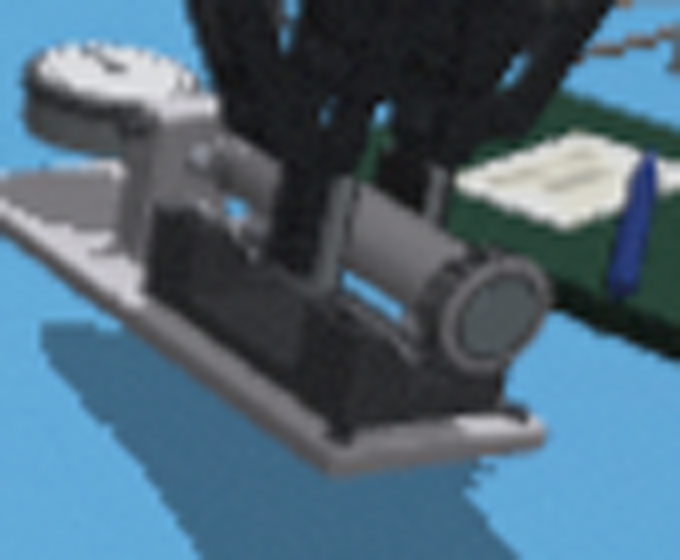

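>>> {"name": "carry_out", "arguments": {
  "offset": [
    [0,0,0.006],
    [0,0,0.012],
    [0,0,0.016],
    [0,0,0.016],
    [0,0,0.016]
  ],
  "turn": [
    [0,0,0],
    [0,0,0],
    [0,0,0],
    [0,0,0],
    [0,0,0]
  ]
}}

```text
clock: 20.5
tcp_pos: [0.4713, -0.242, 0.042]
orientation: [-3.128, 0.293, 0.0]
contact_force: [-0.1, -0.6, -1.4]
grip_width: 0.0221
```

>>> {"name": "carry_out", "arguments": {
  "offset": [
    [0,0,0],
    [0,0,0],
    [0,0,0.006],
    [0,0,0.006],
    [0,0,0.006],
    [0,0,0.006],
    [0,0,0.006]
  ],
  "turn": [
    [0,0,0],
    [0,0,0],
    [0,0,0],
    [0,0,0],
    [0,0,0],
    [0,0,0],
    [0,0,0]
  ],
  "hand": 0.62
}}

```text
clock: 21.2
tcp_pos: [0.4714, -0.242, 0.0391]
orientation: [3.128, -0.293, 0.0]
contact_force: [-0.7, 0.4, -0.5]
grip_width: 0.0325
```

>>> {"name": "carry_out", "arguments": {
  "offset": [
    [0,0,0],
    [0,0,0],
    [0,0,0],
    [0,0,0],
    [0,0,0]
  ],
  "turn": [
    [0,0,0],
    [0,0,0],
    [0,0,0],
    [0,0,0],
    [0,0,0]
  ],
  "hand": 1,
  "force": 80
}}

```text
clock: 21.7
tcp_pos: [0.4715, -0.2418, 0.0394]
orientation: [-3.128, 0.293, -0.0]
contact_force: [-1.6, 1.5, 5.4]
grip_width: 0.0217
```

```bash
python3 -c "
from h import *
s=state();print(s['moment'])"
```

```text
{'clock': 21.7, 'joints': [0.3509, 0.5345, 0.0067, 2.0495, -0.0069, 0.5574, -1.395], 'tcp_pos': [0.4715, -0.2418, 0.0394], 'orientation': [-3.1277, 0.2928, -0.0003], 'contact_force': [-1.634, 1.4915, 5.3675], 'grip_width': 0.0217}
[[0.983, -0.186, 0.0], [-0.186, -0.983, 0.0], [0.0, -0.0, -1.0]]
[0.41756136 0.22814186 0.05572821]
```

>>> {"name": "carry_out", "arguments": {
  "offset": [
    [0,0,-0.005],
    [0.004,0,-0.005],
    [0.008,0,-0.005],
    [0.012,0,-0.005],
    [0.014,0,-0.005],
    [0.014,0,-0.005],
    [0.014,0,-0.005]
  ],
  "turn": [
    [0,0,0],
    [0,0,0],
    [0,0,0],
    [0,0,0],
    [0,0,0],
    [0,0,0],
    [0,0,0]
  ]
}}

```text
clock: 22.4
tcp_pos: [0.4778, -0.2434, 0.0414]
orientation: [-3.128, 0.294, 0.001]
contact_force: [-2.5, 0.1, -1.4]
grip_width: 0.0217
```

>>> {"name": "carry_out", "arguments": {
  "offset": [
    [0.004,0,0],
    [0.004,0,0],
    [0.004,0,0]
  ],
  "turn": [
    [0,0,0],
    [0,0,0],
    [0,0,0]
  ]
}}

```text
clock: 22.7
tcp_pos: [0.4799, -0.2437, 0.0415]
orientation: [-3.128, 0.294, 0.001]
contact_force: [-3.4, 0.2, -0.8]
grip_width: 0.0217
```

>>> {"name": "carry_out", "arguments": {
  "offset": [
    [0.004,0,0],
    [0.004,0,0],
    [0.004,0,0]
  ],
  "turn": [
    [0,0,0],
    [0,0,0],
    [0,0,0]
  ]
}}

```text
clock: 23.0
tcp_pos: [0.4805, -0.2438, 0.0413]
orientation: [-3.127, 0.294, 0.005]
contact_force: [-6.7, 0.2, 1.6]
grip_width: 0.0217
```

>>> {"name": "carry_out", "arguments": {
  "offset": [
    [0.004,0,0],
    [0.004,0,0],
    [0.004,0,0]
  ],
  "turn": [
    [0,0,0],
    [0,0,0],
    [0,0,0]
  ]
}}

```text
clock: 23.3
tcp_pos: [0.4807, -0.2438, 0.0408]
orientation: [-3.127, 0.294, 0.011]
contact_force: [-10.1, 1.2, 1.9]
grip_width: 0.0215
```

>>> {"name": "carry_out", "arguments": {
  "offset": [
    [0,0,0.002],
    [0,0,0.004],
    [0,0,0.006],
    [0,0,0.008],
    [0,0,0.008],
    [0,0,0.008]
  ],
  "turn": [
    [0,0,0],
    [0,0,0],
    [0,0,0],
    [0,0,0],
    [0,0,0],
    [0,0,0]
  ]
}}

```text
clock: 23.9
tcp_pos: [0.4806, -0.2435, 0.0392]
orientation: [-3.126, 0.294, 0.011]
contact_force: [-18.7, 5.9, 31.8]
grip_width: 0.0218
```

```bash
python3 -c "
from h import *
s=state();print(s['moment'])"
```

```text
{'clock': 23.9, 'joints': [0.3467, 0.5473, 0.0082, 2.0236, -0.0074, 0.5778, -1.3983], 'tcp_pos': [0.4806, -0.2435, 0.0392], 'orientation': [-3.1261, 0.2938, 0.0109], 'contact_force': [-18.6675, 5.9352, 31.7507], 'grip_width': 0.0218}
[[0.982, -0.186, -0.007], [-0.186, -0.982, 0.002], [-0.007, -0.001, -1.0]]
[1.20694438 3.77160289 0.07229238]
```

>>> {"name": "carry_out", "arguments": {
  "offset": [
    [0,0,0],
    [0,0,0],
    [0,0,0],
    [0,0,0],
    [0,0,0]
  ],
  "turn": [
    [0,0,0],
    [0,0,0],
    [0,0,0],
    [0,0,0],
    [0,0,0]
  ]
}}

```text
clock: 24.4
tcp_pos: [0.4805, -0.2435, 0.0392]
orientation: [-3.126, 0.294, 0.011]
contact_force: [-18.6, 5.4, 31.2]
grip_width: 0.0218
```

```bash
python3 - <<'E'
from h import *
s=state();print(s['moment'],np.abs(s['qvel']).max())
g=imaging.grab_frame('scene')
cv2.imwrite('pics/p12.png',np.hstack([cv2.resize(g['pixels'][175:245,405:485,::-1],None,fx=6,fy=6,interpolation=cv2.INTER_CUBIC),cv2.resize(g['pixels'][200:300,180:255,::-1],(315,420),interpolation=cv2.INTER_CUBIC)]))
for d in look_for('setting_master','scene')[:2]: print(round(d['score'],2),world(g,d['xyz']).round(3))
for d in look_for('lens_barrel','scene')[:2]: print(round(d['score'],2),world(g,d['xyz']).round(3))
t=np.array(s['tcp_pos']);a=np.array([np.cos(.187),-np.sin(.187),0])
c=lambda X:((np.array(px(g,X))-(405,175))*6).round().tolist()
print(c(t+a*-.062+[0,0,.005]),c(t+a*.056+[0,0,.005]))
E
```

```text
{'clock': 24.4, 'joints': [0.3466, 0.5473, 0.0082, 2.0237, -0.0075, 0.5778, -1.3983], 'tcp_pos': [0.4805, -0.2435, 0.0392], 'orientation': [-3.1261, 0.2938, 0.0109], 'contact_force': [-18.6265, 5.4351, 31.2249], 'grip_width': 0.0218}
[[0.982, -0.186, -0.007], [-0.186, -0.982, 0.002], [-0.007, -0.001, -1.0]]
[1.2636034  3.74923885 0.04107947] 0.001493831053007458
0.8 [0.49  0.27  0.039]
0.68 [ 0.57  -0.095  0.02 ]
0.65 [0.493 0.465 0.024]
[347.0, 246.0] [159.0, 126.0]
```

View pics/p12.png

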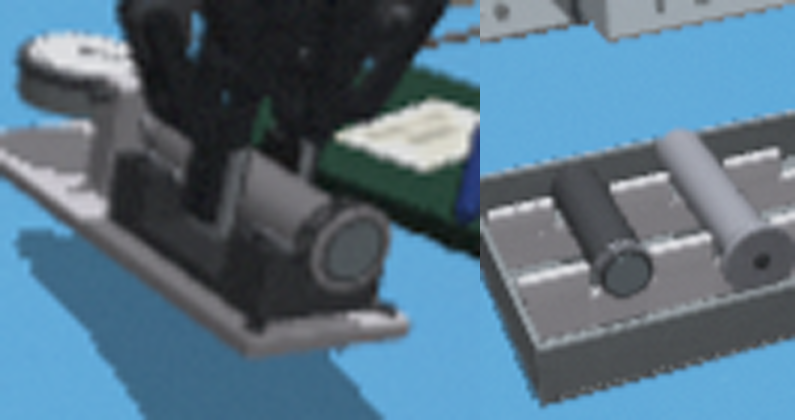

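```bash
python3 -c "
from h import *
print(r.hand_in())"
```

```text
the job is handed in; nothing more can be done
None
```

The setting master is in the empty tray cell, and the lens barrel is home in the V-block, still gripped and pressed down. I handed the job in at about 24.5 s on the clock; no verdict is reported.

**Master:** it seated in the second cell with its axis about 32 mm above the bench and was let go. It still lay there in the last picture, and no contact with the short tubes, loupe or vial was felt or seen.

**Barrel, last readings:**

| Check | Reading |
|---|---|
| Down force | about 31 N, nearly balanced sideways, so both strips should carry well over 2 N |
| Forward force | about 19 N, with the flange stopped hard at x ≈ 0.4805 m |
| Tool height | 0.0392 m, against 0.0394 m when seated freely in the V |
| Tool pitch | about 0.007 rad |
| Movement | arm at rest |

- **Not measured directly:** the plunger travel and the individual strip forces. I inferred them from the flange stop and the total forces. The last picture shows the flange against the front face.
- **Failed attempts:** pushing forward while pressed down jammed by friction. A second push, about 7 mm high, let the flange ride over the V. I backed off, let go of the barrel in the V and regripped it, then pushed it home about 2 mm high before pressing it down.
- **Check that disagreed:** the cameras put the V's axis 2–4 mm away from where the gripper found it. I used the gripper's value.

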